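# Free the seized cradle knob and snug the radio

## Robot

A 7-joint arm with a two-finger parallel gripper is mounted at the origin on the work surface. World frame = base frame: x ahead of the robot, y to its left, z up, the work surface at z = 0. Lengths are in mm, angles in rad, forces in N, time in s.
With the tool pointing down it reaches from about 400 to 875 mm from the base axis. Payload 4.4 kg.
Tool frame: the origin (TCP) lies on the centre line of the jaws, within the pads' length; the fingertips stand ctrl.nose_length ahead of it and the grasp point (between the pads) lies 6 mm ahead of it (ctrl.nose_length is the distance from the TCP to the fingertips, in mm); z points along the fingers, y is the direction in which the jaws open and shut (so a half turn about z gives the same grasp; the last joint's range is limited). The gripper opens to 85 mm and grips with 20 to 120 N. Pads are 22 mm wide; open, the fingers measure 114 mm over their backs; the gripper's body (76 mm by 85 mm) begins 54 mm behind the grasp point. The pads swing forward as they close: fully open they stand 13 mm farther back than shut.
Start: joints at [1.111, 0.628, 0.038, 1.517, -0.027, 0.996, -0.02], TCP at [249.433, -600.251, 235.313] pointing down, gripper open.
Joint ranges: [-3.06, 3.06], [-0.37, 2.12], [-1.25, 1.32], [0.18, 2.47], [-1.1, 4.24], [0.23, 1.98], [-2.94, 2.94]. Speed limits (rad/s): [2.57, 2.57, 3.14, 3.14, 3.14, 3.14, 3.14].

## Interface

Orientations are given as [roll, pitch, yaw] about the fixed x, y, z axes, in that order (R = Rz(yaw) Ry(pitch) Rx(roll)).
In Python, from cell import ctrl, vision gives the robot as it stands. The module is installed in compiled form; this text tells all that it offers.
- The arm moves only by the shell command python3 -m inch 'ROWS'. ROWS is a JSON object of lists of equal length, an entry for each row: "travel": the shift along the tool's x, y, z in cm, a list of three; "twist": the turn about the tool's z in degrees; "fingers": the finger opening in cm, from 0 to 8.54. A call has exactly 10 rows; each row is the pose to reach, as a shift and turn from the pose commanded when the call began, along the tool's axes at that moment; what a row does not reach only later rows make up. A row lasts 1/12 s, in which the tool goes at most 41.7 mm and 7.16 degrees, less where a joint would pass 70% of its speed; a pose out of reach is approached as far as the arm can. A call with a gripper value outside its range is refused whole. The fingers move at their own pace and stop on an object; the grip force is fixed at half the most. Time passes only in rows, so rows that repeat a pose let the fingers close, or fill a call up. It gives the time, the measured TCP pose, the force and the opening at its end, in the units of the state.
- ctrl.read_state(): the state, without advancing time (a new reading comes with each control period).
- vision.get_image(name): name is "scene" or "top" or "wrist"; returns a dict with "frame" (480x640x3 uint8, red, green, blue), "fx", "fy", "cx", "cy" (pixels), "position" and "orientation" of the camera in the world. Camera axes: x right, y down, z forward; pixel columns grow to the right and rows downward; lengths in mm; the calibration is good to about 2 mm. A picture is of the moment at which its call begins. There is no depth.
- ctrl.finish_job(): hands the job in, once; it reports no verdict.
The state is a dict: "clock": time; "qpos": joint angles; "qd": joint speeds; "tau": joint torques, N m; "eef_pos": TCP position; "tool_rot": TCP orientation; "force": force on the tool from outside, world axes, zero at the start; "torque": the same for the moment, N m; "width": finger opening in mm.
Only numpy, scipy, OpenCV 4.12 (cv2) and the standard library are available. Lean on these libraries where they do the work, as an engineer would, in place of code of your own. Each camera call takes 0.05 s, during which the arm holds its last target.

## Task

The clamp knob on the radio cradle's sliding jaw has seized: break it loose with a short firm anticlockwise twist (seen from above) and back it off until it is at least a quarter turn loose. Only then slide the jaw along its rail so that it pushes the radio against the blue sprung pad and holds it snugly, with the pad pressed in about 4 mm, never crushing the radio; let go and leave the radio lying flat and square in the cradle. Do not disturb the mug, the spare battery or the brass paperweight.

Things in the scene. Friction and masses are not known exactly. Their poses are not given: they have to be found in the camera images.
- cradle: Aluminium plate 150 x 320 x 12 mm fixed to the desk. Origin: centre of its underside. Its y axis runs along the rail from the jaw end to the end-stop end; z up. The grey end stop (36 mm tall) carries a blue pad, face 90 x 30 mm, on a spring: 2 N per mm, 10 mm travel. Its place varies and is not reported: the free pad's face lies at y 86 to 122 mm; find it by feel or sight.
- jaw: Grey sliding jaw, block 60 x 50 x 40 mm, jaw plate 100 mm wide on its +y side. Origin: under the block's middle, on the plate, on the knob's axis. Axes as the cradle's. Slides along the cradle's y only, origin from -90 to +50 mm. Clamped it holds about 20 N; loosened it rubs with 10 N and stays where left. Push its back with shut fingers or carry it along by the gripped knob.
- jaw_face (a point): Centre of the jaw's rubber front face, 31 mm to +y of the jaw's origin and 18 mm above the plate; the face is vertical and looks to the cradle's +y.
- clamp_knob (a joint): Knob angle in rad, growing anticlockwise from above (loosening); starts at 0, seized. Breaking it loose takes 0.25 to 0.35 N m over the first 0.3 rad (grip the bar with 30 N or more, or it slips; let go too early and it springs back 0.1 rad). Past 0.7 rad it turns freely with about 0.05 N m, up to a stop at 2.3.
- knob_grip (a point): On the knob's axis, in its orange grip bar, 82 mm above the desk. The bar is 15 mm thick, 48 mm long, from 60 to 92 mm above the desk, its length along this frame's y, its flat sides facing this frame's x; the frame turns with the knob and is parallel to the cradle's at knob angle 0. Below it a black collar 40 mm across, top 60 mm above the desk.
- radio: Black handheld radio lying loose and flat on the plate between jaw and pad, gaps on both sides, nearly square: 110 mm (its x) x 60 mm (its y) x 36 mm, with a 36 mm antenna stub on its +x end; 0.2 to 0.35 kg. Origin: centre of its underside. It slides on the plate with 1 to 4 N; the jaw must not squeeze it with more than 17 N.
- mug: Blue mug, 76 mm across, 90 mm tall, on the desk; origin: centre of its underside. Bystander.
- battery: Grey spare battery 55 x 75 x 22 mm on the desk; origin: centre of its underside. Bystander.
- paperweight: Brass paperweight 60 mm across, 24 mm tall, on the desk; origin: centre of its underside. Bystander.
There are look-alikes about, which are no part of the job. There is more than one size of the radio; the job needs the smallest.

How it is judged:
By the outcome, as a careful person would: the job done as asked, in the order asked, and still so for the second after the job is handed in, with the robot touching nothing.
It also fails if it takes over 64 s, if anything falls off the work surface, if the arm or the gripper's body presses on something with over 40 N, if the wrist force passes 120 N, or if a joint passes its speed limit or range.

## Working session

There is one attempt and no reset: what is moved stays moved. The work goes in short steps, Python scripts to look and compute and a shell command to move; the robot and the scene stay as the last step left them, time stands still between calls to the robot, and variables do not carry over. Pictures are saved under pics/ and viewed, and the job is handed in when it is done.

```bash
mkdir -p pics; ls; cat > h.py <<'E'
import numpy as np,cv2
from cell import ctrl,vision
from scipy.spatial.transform import Rotation as R
def shot(n,fn):
    im=vision.get_image(n); cv2.imwrite('pics/'+fn+'.png',im['frame'][:,:,::-1]); 
    np.save('pics/'+fn+'.npy',im,allow_pickle=True); return im
def rot(im):
    o=np.array(im['orientation'],float)
    return o if o.shape==(3,3) else R.from_euler('xyz',o).as_matrix()
def ray(im,u,v,z):
    d=rot(im)@np.array([(u-im['cx'])/im['fx'],(v-im['cy'])/im['fy'],1]); p=np.array(im['position'],float)
    return p+d*(z-p[2])/d[2]
def proj(im,P):
    c=rot(im).T@(np.array(P,float)-np.array(im['position'])); return im['fx']*c[0]/c[2]+im['cx'],im['fy']*c[1]/c[2]+im['cy']
def load(fn): return np.load('pics/'+fn+'.npy',allow_pickle=True).item()
E
python3 - <<'E'
from h import *
s=ctrl.read_state(); print(s, ctrl.nose_length)
for n in ('scene','top','wrist'):
    im=shot(n,n+'0'); print(n,{k:v for k,v in im.items() if k!='frame'})
E
```

```text
pics
{'clock': 0.0, 'qpos': array([ 1.11118174,  0.62936064,  0.03846899,  1.51835931, -0.02701687,
        0.99631377, -0.02001377]), 'qd': array([-0.00050323,  0.00060747, -0.00079619, -0.0005472 , -0.000791  ,
        0.0016384 , -0.00105129]), 'tau': array([ 4.29703014e-04, -5.63391531e+01,  1.22613318e+00, -1.93441147e+01,
        1.09261626e-02,  1.03144758e-02, -3.82913959e-05]), 'eef_pos': array([ 249.19299911, -599.66479061,  234.38295813]), 'tool_rot': array([-3.13967055e+00,  2.78796971e-05,  3.93769984e-01]), 'force': array([0.01858546, 0.18741369, 1.5770033 ]), 'torque': array([-0.02761904, -0.02015988, -0.01689427]), 'width': 85.61333814306947} 25.0
scene {'fx': 596.8512678700348, 'fy': 596.8512678700348, 'cx': 315.4944912470393, 'cy': 232.36140485146612, 'position': array([1203.6854539 , -174.54438984,  911.99158023]), 'orientation': array([-2.45215543, -0.00509496,  1.33374934])}
top {'fx': 602.3115949751142, 'fy': 602.3115949751142, 'cx': 336.70390359153595, 'cy': 244.52196644305434, 'position': array([ 426.84885841,    7.01294982, 1308.78901052]), 'orientation': array([-3.06135824,  0.00863245, -1.57711827])}
wrist {'fx': 369.32777804458465, 'fy': 369.32777804458465, 'cx': 313.9920792301854, 'cy': 243.7647619102034, 'position': array([ 327.25178984, -567.45758664,  372.96011291]), 'orientation': array([ 2.80766881e+00,  2.27368606e-03, -1.17787122e+00])}
```

View pics/top0.png

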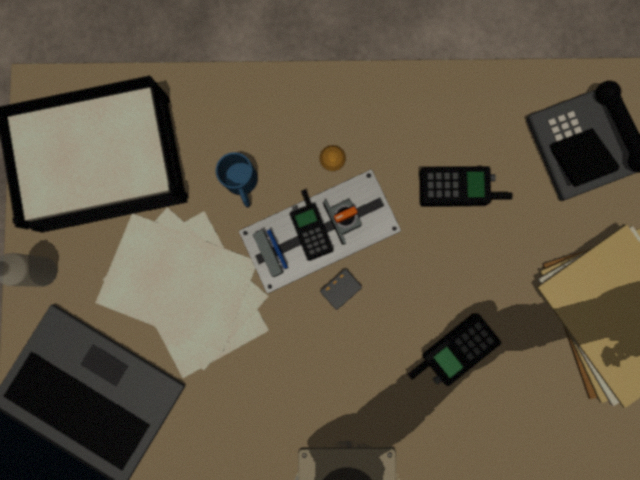

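View pics/scene0.png

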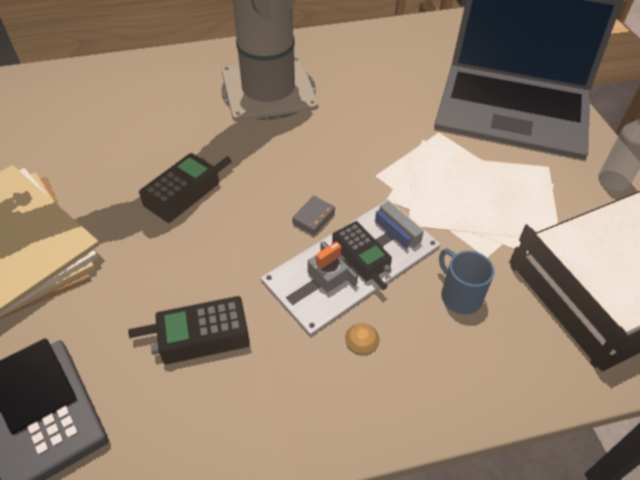

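View pics/wrist0.png

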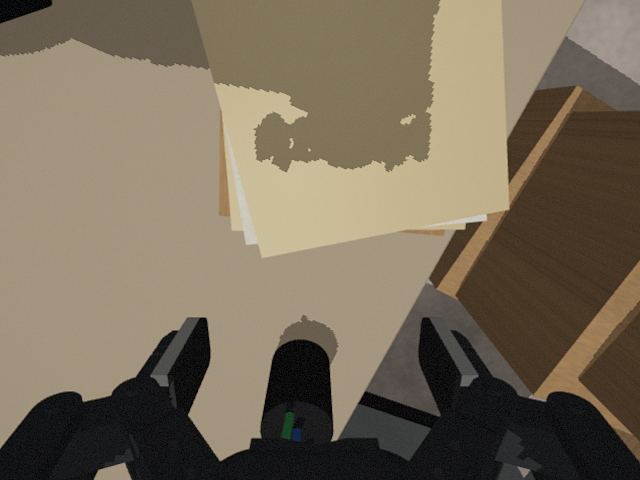

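The top view shows three radios. The one lying in the cradle at (311,230) is the smallest. A large one is at (455,186) and a medium one at (462,348), both loose on the desk. The cradle's corners are at (370,171), (400,229), (269,292) and (240,233), the orange knob at (346,214), and the blue pad at (278,248). The bystanders are the mug (237,172), the paperweight (333,157) and the battery (341,288). The telephone at (580,140) is also a look-alike.

```bash
python3 - <<'E'
from h import *
im=load('top0'); f=im['frame'][:,:,::-1]
c=cv2.resize(f[150:310,210:420],None,fx=3.8,fy=3.8,interpolation=cv2.INTER_CUBIC); cv2.imwrite('pics/topc.png',c)
s=load('scene0'); c=cv2.resize(s['frame'][190:340,250:450,::-1],None,fx=4,fy=4,interpolation=cv2.INTER_CUBIC); cv2.imwrite('pics/scenec.png',c)
for p in [(370,171),(400,229),(269,292),(240,233)]: print(ray(im,*p,12).round(1))
hsv=cv2.cvtColor(im['frame'],cv2.COLOR_RGB2HSV)
m=cv2.inRange(hsv,(3,170,140),(14,255,255)); n,l,st,ce=cv2.connectedComponentsWithStats(m)
for i in range(1,n):
  if st[i,4]>15: print(st[i],ce[i],ray(im,*ce[i],92).round(1))
h2=cv2.cvtColor(s['frame'],cv2.COLOR_RGB2HSV)
m=cv2.inRange(h2,(3,170,140),(14,255,255)); n,l,st,ce=cv2.connectedComponentsWithStats(m)
for i in range(1,n):
  if st[i,4]>15: print('s',st[i],ce[i],ray(s,*ce[i],80).round(1))
E
```

```text
[691.5 -56.1  12. ]
[ 563.9 -119.5   12. ]
[429.9 163.7  12. ]
[557.7 226.9  12. ]
[336 208  20  13  88] [346.60227273 213.25      ] [588.5  -3.6  92. ]
s [317 245  23  14 102] [326.28431373 252.1372549 ] [586.2  -1.5  80. ]
```

View pics/topc.png

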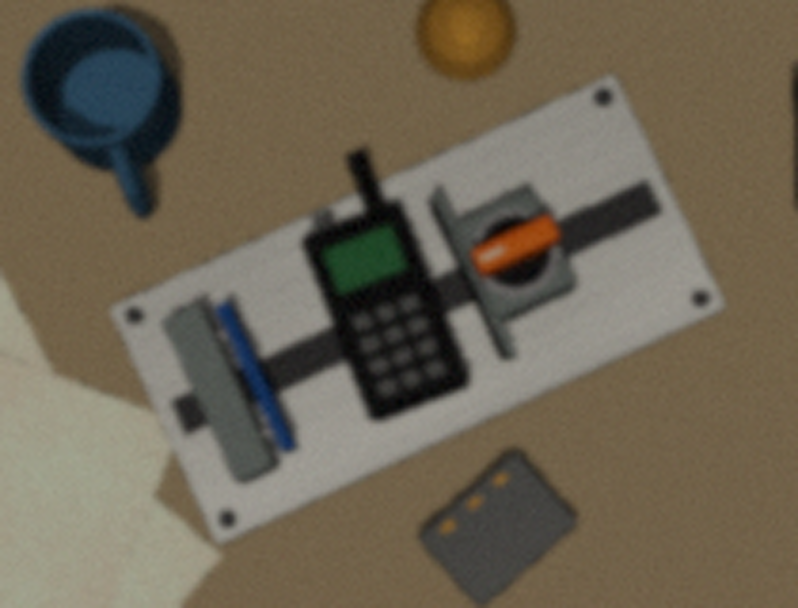

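View pics/scenec.png

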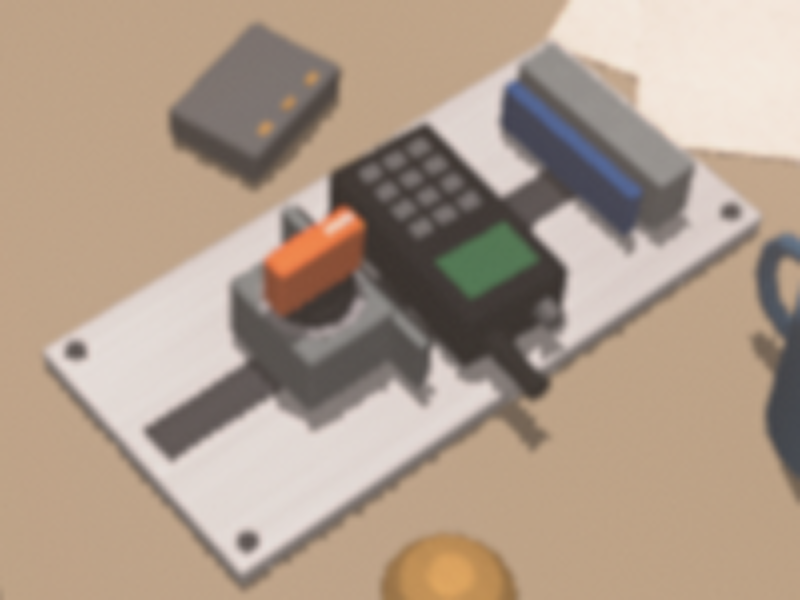

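The close crop confirms the choice: the small radio lies in the cradle, with the jaw and orange bar on the right and the blue pad on the left. The cradle's yaw is about 0.44 rad and the jaw sits at y ≈ -63 mm, which fits its range. I'll move to above the knob.

```bash
python3 -m inch '{"travel":[[4,-3,0],[8,-6,0],[12,-9,0],[15,-12,0],[18,-14,0],[21,-16.5,0],[24,-19,0],[27,-21,0],[30,-23.5,0],[33,-26,0]],"twist":[-6,-12,-18,-24,-30,-36,-42,-48,-54,-60],"fingers":[8.5,8.5,8.5,8.5,8.5,8.5,8.5,8.5,8.5,8.5]}'
```

```text
clock: 0.98
eef_pos: [453.3, -235.0, 235.4]
tool_rot: [3.141, 0.0, 1.446]
force: [0.7, 0.6, -0.6]
width: 85.1
```

```bash
python3 -m inch '{"travel":[[3,1.3,0],[6.5,2.7,0.5],[10,4.1,1],[13,5.4,1.5],[16.5,6.8,2],[20,8.3,2.5],[23,9.5,3],[24.6,10.2,3],[24.6,10.2,3],[24.6,10.2,3]],"twist":[-5,-10,-15,-20,-25,-30,-32.8,-32.8,-32.8,-32.8],"fingers":[8.5,8.5,8.5,8.5,8.5,8.5,8.5,8.5,8.5,8.5]}'
python3 - <<'E'
from h import *
s=ctrl.read_state();print(s['eef_pos'],s['tool_rot'],s['qpos'],s['force'],s['torque'])
im=shot('wrist','w1'); shot('top','t1')
E
```

```text
clock: 1.82
eef_pos: [585.6, -5.1, 204.8]
tool_rot: [-3.141, -0.0, 2.015]
force: [-0.9, 0.1, 0.6]
width: 84.9
[585.55422841  -5.12958078 204.8231929 ] [-3.14071392e+00 -4.51659427e-04  2.01547054e+00] [ 0.22593267  0.59851983 -0.41692168  1.72742755  0.30027731  0.88018097
  0.12486612] [-0.92694798  0.14599026  0.623711  ] [-0.04036698  0.0039493  -0.00276193]
```

View pics/w1.png

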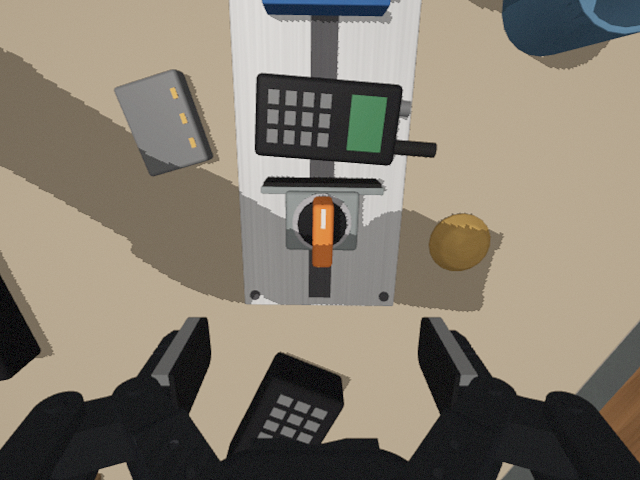

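The wrist view is nearly aligned with the cradle. The bar is at (322,230), the radio at (330,118), the pad's top edge at (327,8), the mug at the upper right (580,20) and the paperweight at (460,242).

```bash
python3 - <<'E'
from h import *
im=load('w1'); f=im['frame'][:,:,::-1]
c=cv2.resize(f[160:310,225:425],None,fx=4,fy=4,interpolation=cv2.INTER_CUBIC); cv2.imwrite('pics/w1c.png',c)
hsv=cv2.cvtColor(im['frame'],cv2.COLOR_RGB2HSV)
m=cv2.inRange(hsv,(3,150,60),(16,255,255)); m[:, :280]=0; m[:,380:]=0
ys,xs=np.nonzero(m)
for r in range(ys.min(),ys.max()+1,4):
  q=xs[ys==r]; print(r,q.min(),q.max(),ray(im,(q.min()+q.max())/2,r,92).round(1), im['frame'][r,int(q.mean())+3])
E
```

```text
197 316 329 [576.9  26.   92. ] [131  73  32]
201 313 331 [577.8  23.4  92. ] [142  79  38]
205 313 333 [579.7  21.1  92. ] [202 118  58]
209 312 333 [580.6  18.4  92. ] [216 179 158]
213 312 333 [581.8  15.8  92. ] [223 201 184]
217 312 333 [583.1  13.2  92. ] [224 194 182]
221 312 333 [584.4  10.6  92. ] [224 194 182]
225 312 333 [585.7   8.   92. ] [222 181 157]
229 312 333 [586.9   5.3  92. ] [222 148  86]
233 312 333 [588.2   2.6  92. ] [222 140  71]
237 312 333 [ 5.895e+02 -1.000e-01  9.200e+01] [222 140  70]
241 312 332 [590.5  -2.9  92. ] [221 140  68]
245 312 332 [591.9  -5.7  92. ] [170  94  43]
249 313 331 [593.2  -8.4  92. ] [156  85  37]
253 312 331 [594.2 -11.4  92. ] [157  85  37]
257 312 331 [595.6 -14.2  92. ] [158  87  39]
261 312 331 [596.9 -17.   92. ] [156  85  38]
265 313 330 [598.3 -19.8  92. ] [154  84  38]
```

View pics/w1c.png

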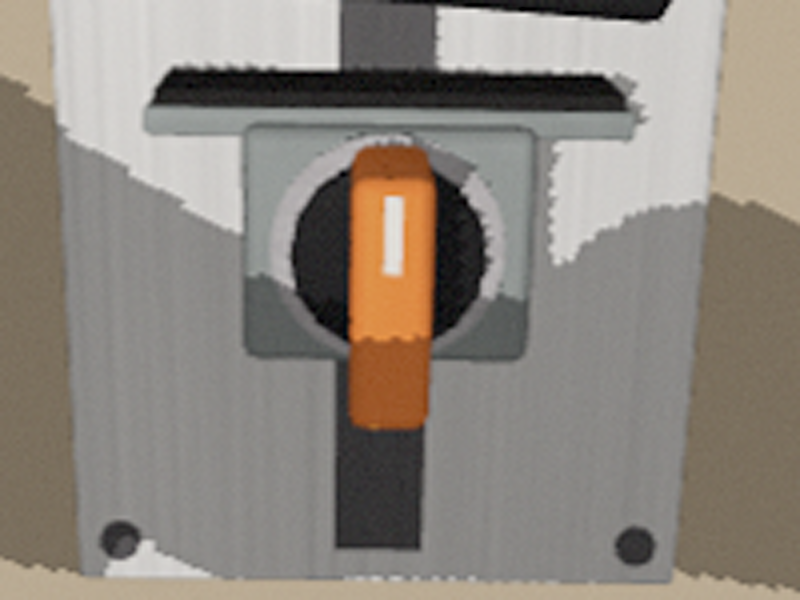

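```bash
python3 - <<'E'
from h import *
im=load('w1'); px=lambda a,b:(225+a/4,160+b/4)
P=lambda a,b,z:ray(im,*px(a,b),z)
bl=P(80,576,12);br=P(672,580,12); print(bl,br,np.linalg.norm(br-bl))
x=(br-bl)[:2]; yaw=np.arctan2(x[1],x[0]); print('yaw',yaw)
yw=np.arctan2(*( (lambda d:(-d[0],d[1]))((ray(im,229,0,12)-bl)[:2]))); print('yaw edge',yw)
yaw=(yaw+yw)/2
ux=np.array([np.cos(yaw),np.sin(yaw)]);uy=np.array([-ux[1],ux[0]])
O=((bl+br)/2)[:2]+160*uy; print('origin',O,yaw)
loc=lambda p:( (p[:2]-O)@ux,(p[:2]-O)@uy)
k=np.array([589,0]); print('knob',loc(k))
for n,a,z in [('top bar end',(324-2,204.5),92),('bar end2',(322,267),92),('radio tl',(257,74),48),('radio bl',(257,155),48),('radio br',(394,164),48),('radio tr',(401,86),48),('pad L',(265,13),45),('pad R',(388,13),45),('jaw plate front L',(225+150/4,160+106/4),52),('jaw fr R',(225+635/4,160+110/4),52)]:
    print(n,np.round(loc(ray(im,*a,z)),1))
t=load('t1')
E
```

```text
[ 562.87484572 -120.00728335   12.        ] [697.81244606 -56.98885312  12.        ] 148.92776280310463
yaw 0.4369164885067944
yaw edge 0.42980229071428666
origin [563.15612357  56.71156245] 0.43335938961054055
knob (np.float64(-0.35956009969076436), np.float64(-62.321569149706235))
top bar end [ -0.7 -38.9]
bar end2 [  0.2 -85.8]
radio tl [-48.8  47.7]
radio bl [-51.1 -10.1]
radio br [ 56.5 -15.9]
radio tr [57.  40.7]
pad L [-42.   87.2]
pad R [44.4 88.1]
jaw plate front L [-47.1 -34. ]
jaw fr R [ 49.  -33.8]
```

```bash
python3 - <<'E'
from h import *
s=ctrl.read_state();print(s['eef_pos'],s['tool_rot'],s['clock'])
p=np.array([589,0.,90]);R_=R.from_euler('xyz',s['tool_rot']).as_matrix();print(R_.T@(p-s['eef_pos']))
E
```

```text
[585.01091861  -7.76216663 205.03779182] [-3.13989561e+00  8.06523133e-04  2.01172709e+00] 1.9167
[  5.41006601   7.11550027 115.0215562 ]
```

```bash
python3 -m inch '{"travel":[[0.2,0.3,1.5],[0.5,0.7,3],[0.5,0.7,4.5],[0.5,0.7,6],[0.5,0.7,7],[0.5,0.7,7.5],[0.5,0.7,7.5],[0.5,0.7,7.5],[0.5,0.7,7.5],[0.5,0.7,7.5]],"twist":[0,0,0,0,0,0,0,0,0,0],"fingers":[5,5,5,5,5,5,5,5,5,5]}'
python3 - <<'E'
from h import *
im=shot('wrist','w2');s=ctrl.read_state();print(s['eef_pos'],s['tool_rot'],s['clock'])
p=np.array([589,0.,90]);R_=R.from_euler('xyz',s['tool_rot']).as_matrix();print(R_.T@(p-s['eef_pos']))
hsv=cv2.cvtColor(im['frame'],cv2.COLOR_RGB2HSV)
m=cv2.inRange(hsv,(3,150,60),(16,255,255)); m[:, :250]=0; m[:,400:]=0
ys,xs=np.nonzero(m)
for r in range(ys.min(),ys.max()+1,6):
  q=xs[ys==r]; w=ray(im,(q.min()+q.max())/2,r,92);print(r,q.min(),q.max(),w.round(1),(R_.T@(w-s['eef_pos'])).round(1))
E
```

```text
clock: 2.75
eef_pos: [590.5, 1.4, 131.2]
tool_rot: [3.14, 0.001, 2.013]
force: [0.2, -0.3, 0.1]
width: 50.1
[590.42510266   1.43210192 131.16795739] [3.14017604e+00 6.91537361e-04 2.01330204e+00] 2.8
[-0.65545841 -1.95939037 41.16568611]
229 304 320 [576.2  28.9  92. ] [30.9 -1.1 39.1]
235 299 325 [577.6  26.   92. ] [27.8 -1.1 39.1]
241 298 325 [578.7  23.   92. ] [24.6 -1.4 39.1]
247 298 326 [580.3  20.2  92. ] [21.3 -1.1 39.2]
253 298 326 [581.7  17.3  92. ] [18.1 -1.1 39.2]
259 297 326 [582.9  14.2  92. ] [14.8 -1.4 39.2]
265 298 326 [584.5  11.2  92. ] [11.4 -1.2 39.2]
271 297 326 [585.8   8.1  92. ] [ 8.  -1.4 39.2]
277 298 325 [587.2   5.   92. ] [ 4.6 -1.4 39.2]
283 298 325 [588.7   1.8  92. ] [ 1.1 -1.5 39.2]
289 298 324 [589.9  -1.4  92. ] [-2.4 -1.7 39.2]
295 298 324 [591.4  -4.7  92. ] [-5.9 -1.7 39.2]
301 299 324 [593.2  -7.8  92. ] [-9.5 -1.5 39.2]
307 299 324 [594.7 -11.1  92. ] [-13.1  -1.5  39.2]
313 299 324 [596.3 -14.4  92. ] [-16.8  -1.5  39.2]
319 299 324 [597.9 -17.8  92. ] [-20.5  -1.5  39.2]
```

View pics/w2.png

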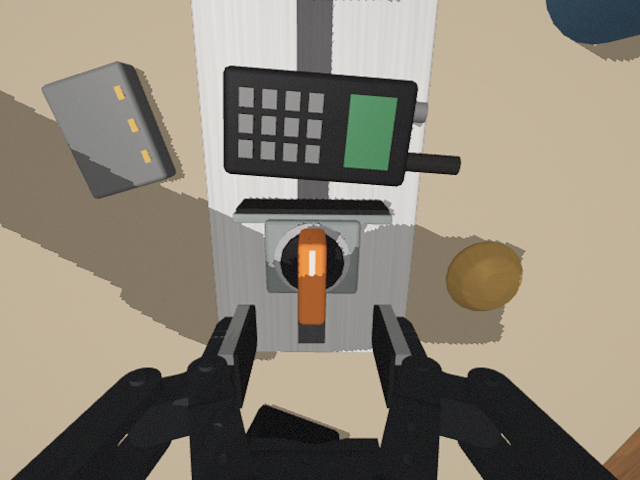

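The bar at (311,280) lies between the fingers. It needs about 1.5 mm of tool -y and 41 mm down.

```bash
python3 -m inch '{"travel":[[0,-0.15,1],[0,-0.15,2],[0,-0.15,3],[0,-0.15,3.6],[0,-0.15,4.1],[0,-0.15,4.1],[0,-0.15,4.1],[0,-0.15,4.1],[0,-0.15,4.1],[0,-0.15,4.1]],"twist":[0,0,0,0,0,0,0,0,0,0],"fingers":[5,5,5,5,5,5,5,5,5,5]}'
python3 - <<'E'
from h import *
im=shot('wrist','w3');s=ctrl.read_state();print(s['eef_pos'],s['tool_rot'],s['force'],s['torque'])
E
```

```text
clock: 3.63
eef_pos: [588.9, 0.8, 89.8]
tool_rot: [3.141, 0.0, 2.013]
force: [0.9, -0.1, -0.2]
width: 50.3
[588.80942322   0.79397338  89.73709574] [3.14087056e+00 3.60139400e-04 2.01334413e+00] [-0.24673192 -0.19153333  1.01028346] [0.00867958 0.05013597 0.00952204]
```

View pics/w3.png

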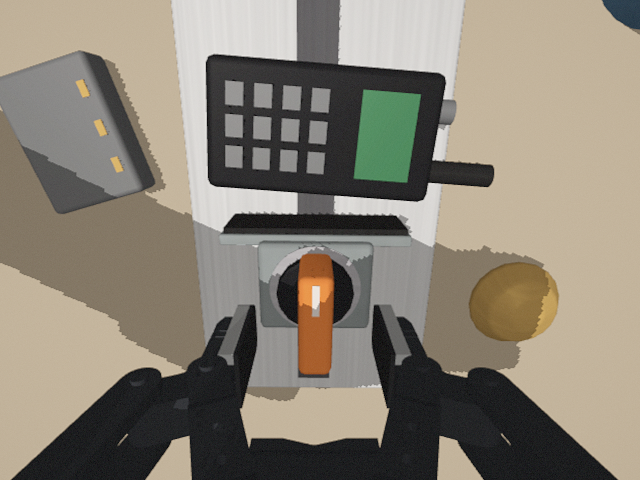

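The bar at (316,315) is centred between the fingers and nothing is touching. I'll close the gripper.

```bash
python3 -m inch '{"travel":[[0,0,0],[0,0,0],[0,0,0],[0,0,0],[0,0,0],[0,0,0],[0,0,0],[0,0,0],[0,0,0],[0,0,0]],"twist":[0,0,0,0,0,0,0,0,0,0],"fingers":[0,0,0,0,0,0,0,0,0,0]}'
python3 - <<'E'
from h import *
s=ctrl.read_state();print(s['eef_pos'],s['tool_rot'],s['force'],s['torque'],s['width'],s['qpos'])
E
```

```text
clock: 4.52
eef_pos: [589.2, 1.1, 89.7]
tool_rot: [3.14, 0.0, 2.014]
force: [0.7, 1.3, 5.6]
width: 12.6
[589.16212263   1.05213395  89.74042232] [3.14018201e+00 3.09368319e-04 2.01351999e+00] [0.71848384 1.281147   5.57954719] [ 0.17991738 -0.20934235 -0.04357071] 12.582719042175958 [ 0.16466358  0.75308703 -0.34170985  1.80758711  0.39008263  0.64619937
  0.03666672]
```

```bash
python3 -m inch '{"travel":[[0,0,0],[0,0,0],[0,0,0],[0,0,0],[0,0,0],[0,0,0],[0,0,0],[0,0,0],[0,0,0],[0,0,0]],"twist":[-5,-10,-15,-20,-25,-30,-35,-40,-40,-40],"fingers":[0,0,0,0,0,0,0,0,0,0]}'
python3 - <<'E'
from h import *
s=ctrl.read_state();print(s['eef_pos'],s['tool_rot'],s['force'],s['torque'],s['width'],s['qpos'])
im=shot('wrist','w4')
E
```

```text
clock: 5.35
eef_pos: [588.3, 0.3, 89.5]
tool_rot: [-3.141, -0.0, 2.712]
force: [0.0, 0.1, 5.8]
width: 12.3
[5.88340853e+02 2.90462965e-01 8.95127101e+01] [-3.14083991e+00 -2.38113918e-05  2.71219839e+00] [0.01666558 0.05641249 5.84192764] [-0.08586078 -0.02688224  0.09403006] 12.312301999484816 [ 0.27881383  0.78713658 -0.53075147  1.80487047  0.58253694  0.71127924
  0.56439257]
```

View pics/w4.png

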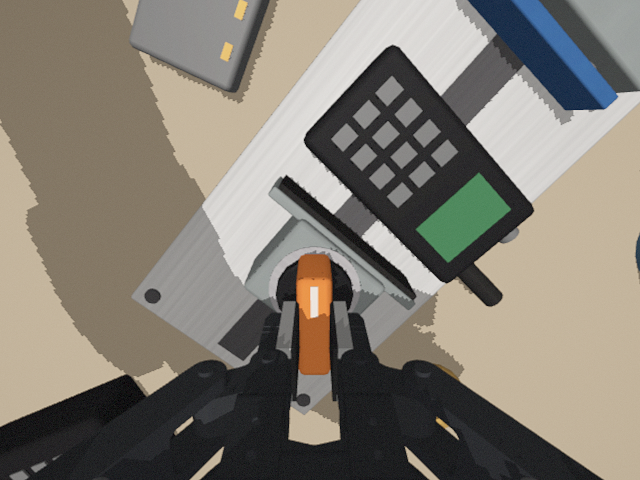

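The knob turned 0.70 rad with the tool, and the bar at (314,310) is still aligned with the fingers, so it did not slip. I'll keep turning.

```bash
python3 -m inch '{"travel":[[0,0,0],[0,0,0],[0,0,0],[0,0,0],[0,0,0],[0,0,0],[0,0,0],[0,0,0],[0,0,0],[0,0,0]],"twist":[-6,-12,-18,-24,-30,-36,-42,-48,-48,-48],"fingers":[0,0,0,0,0,0,0,0,0,0]}'
python3 - <<'E'
from h import *
s=ctrl.read_state();print(s['eef_pos'],s['tool_rot'],s['force'],s['torque'],s['width'],s['qpos'])
E
```

```text
clock: 6.23
eef_pos: [588.4, -1.1, 89.5]
tool_rot: [-3.139, -0.002, -2.734]
force: [-0.4, -2.7, 7.4]
width: 12.1
[588.38800133  -1.10151648  89.52853013] [-3.13933000e+00 -1.52133794e-03 -2.73437910e+00] [-0.41251458 -2.66065158  7.4030347 ] [-0.60878998  0.07128179  0.01686833] 12.143381410017229 [ 0.39950575  0.84732596 -0.74527703  1.80103645  0.77740999  0.81513543
  1.23491677]
```

```bash
python3 -m inch '{"travel":[[0,0,0],[0,0,0],[0,0,0],[0,0,0],[0,0,0],[0,0,0],[0,0,0],[0,0,0],[0,0,0],[0,0,0]],"twist":[-4,-8,-12,-16,-19,-19,-19,-19,-19,-19],"fingers":[0,0,0,0,0,0,0,0,0,0]}'
python3 - <<'E'
from h import *
s=ctrl.read_state();print(s['eef_pos'],s['tool_rot'],s['force'],s['torque'],s['width'],s['qpos'])
im=shot('wrist','w5'); shot('scene','s5')
E
```

```text
clock: 7.07
eef_pos: [588.7, -1.5, 89.5]
tool_rot: [-3.139, -0.002, -2.403]
force: [-0.4, -3.2, 6.7]
width: 12.6
[588.6951148   -1.53169435  89.53531553] [-3.13877888e+00 -2.48981807e-03 -2.40321084e+00] [-0.36766469 -3.22970444  6.74238894] [-0.72685656 -0.10179778  0.09088313] 12.609081278994692 [ 0.43967181  0.87558911 -0.82339915  1.79955337  0.84290105  0.86106335
  1.512302  ]
```

View pics/w5.png

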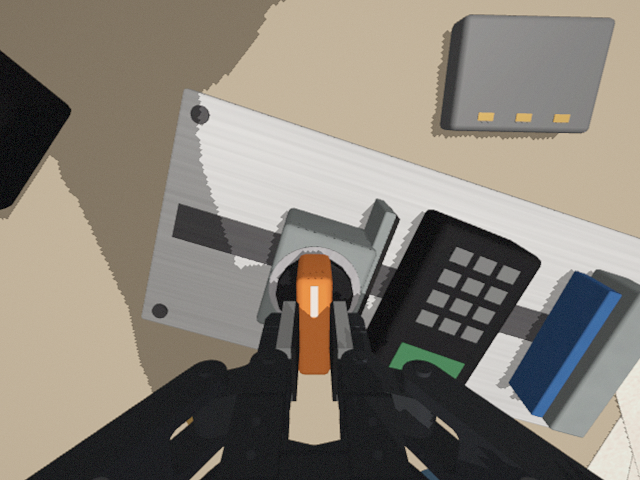

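View pics/s5.png

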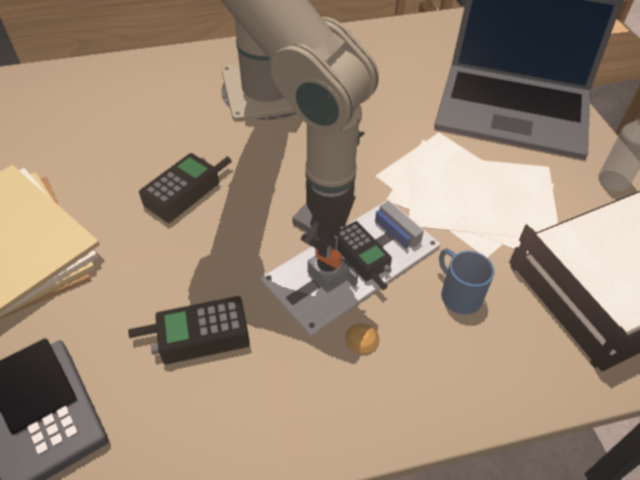

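The knob has turned 1.87 rad, more than a quarter turn, and the jaw and radio have not moved. I'll carry the jaw along the rail by the gripped knob. Each 1 cm along the cradle's +y is tool (-0.30, 0.954).

```bash
python3 -m inch '{"travel":[[-0.09,0.29,0],[-0.18,0.57,0],[-0.27,0.86,0],[-0.36,1.14,0],[-0.45,1.43,0],[-0.54,1.72,0],[-0.63,2.0,0],[-0.72,2.29,0],[-0.81,2.58,0],[-0.9,2.86,0]],"twist":[0,0,0,0,0,0,0,0,0,0],"fingers":[0,0,0,0,0,0,0,0,0,0]}'
cat > st.py <<'E'
from h import *
s=ctrl.read_state();uy=np.array([-.42,.9075]);ux=np.array([.9075,.42]);O=np.array([563.16,56.71])
d=s['eef_pos'][:2]-O
print('t',s['clock'],'loc',ux@d,uy@d,'z',s['eef_pos'][2],'yaw',s['tool_rot'][2],'F',ux@s['force'][:2],uy@s['force'][:2],s['force'][2],'T',s['torque'],'w',s['width'],'q',s['qpos'].round(2))
E
python3 st.py; python3 -c "
from h import *
shot('wrist','w6')"
```

```text
clock: 8.0
eef_pos: [578.1, 21.4, 89.5]
tool_rot: [-3.132, -0.005, -2.406]
force: [4.8, -10.7, 6.4]
width: 12.9
t 8.0 loc -1.3117847976362538 -38.31386539641924 z 89.53895708641114 yaw -2.4059787863900297 F -0.09840759046954678 -11.74617494214108 6.425583270702135 T [-2.45752498 -1.16606323  0.00518819] w 12.879515223367484 q [ 0.4   0.86 -0.82  1.83  0.85  0.84  1.45]
```

View pics/w6.png

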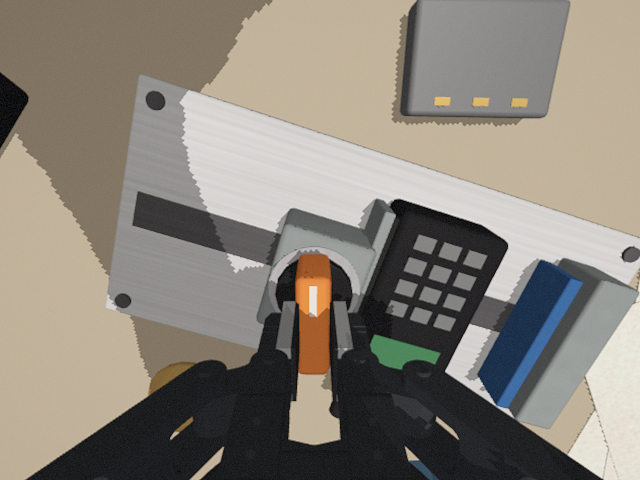

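The jaw has moved 25 mm and has reached the radio's edge at (390,240). The force of about 11.7 N fits the expected rubbing. I'll continue.

```bash
python3 -m inch '{"travel":[[-0.09,0.29,0],[-0.18,0.57,0],[-0.27,0.86,0],[-0.36,1.14,0],[-0.45,1.43,0],[-0.54,1.72,0],[-0.63,2.0,0],[-0.69,2.19,0],[-0.75,2.38,0],[-0.75,2.38,0]],"twist":[0,0,0,0,0,0,0,0,0,0],"fingers":[0,0,0,0,0,0,0,0,0,0]}'
python3 st.py; python3 -c "
from h import *
shot('wrist','w7')"
```

```text
clock: 8.88
eef_pos: [567.4, 44.6, 89.5]
tool_rot: [-3.133, -0.004, -2.405]
force: [4.2, -9.0, 6.1]
width: 12.8
t 8.8833 loc -1.233055700612582 -12.726011287614318 z 89.52134177188343 yaw -2.405448082343379 F 0.07531494328685215 -9.938779906580628 6.093812129941167 T [-2.07530943 -1.01548771 -0.03777376] w 12.83495004826635 q [ 0.36  0.85 -0.81  1.86  0.85  0.83  1.4 ]
```

View pics/w7.png

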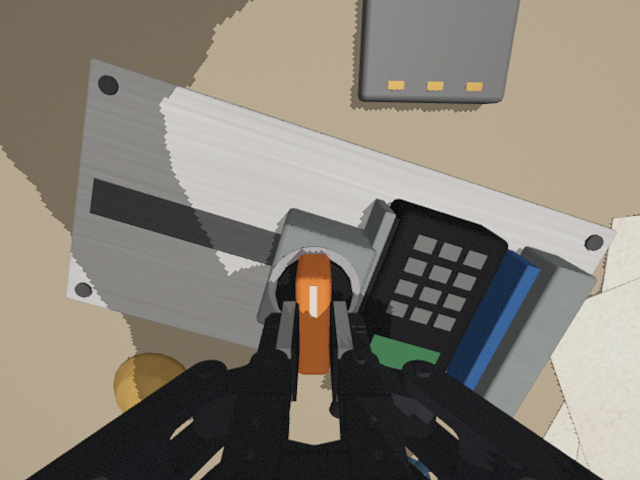

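The radio is close to the pad at (500,300), with no force rise yet. I'll feel forward in small steps.

```bash
python3 -m inch '{"travel":[[-0.03,0.1,0],[-0.06,0.19,0],[-0.09,0.29,0],[-0.12,0.38,0],[-0.12,0.38,0],[-0.12,0.38,0],[-0.12,0.38,0],[-0.12,0.38,0],[-0.12,0.38,0],[-0.12,0.38,0]],"twist":[0,0,0,0,0,0,0,0,0,0],"fingers":[0,0,0,0,0,0,0,0,0,0]}'
python3 st.py
python3 -m inch '{"travel":[[-0.03,0.1,0],[-0.06,0.19,0],[-0.06,0.19,0],[-0.06,0.19,0],[-0.06,0.19,0],[-0.06,0.19,0],[-0.06,0.19,0],[-0.06,0.19,0],[-0.06,0.19,0],[-0.06,0.19,0]],"twist":[0,0,0,0,0,0,0,0,0,0],"fingers":[0,0,0,0,0,0,0,0,0,0]}'
python3 st.py
```

```text
clock: 9.77
eef_pos: [565.9, 47.9, 89.5]
tool_rot: [-3.133, -0.005, -2.406]
force: [4.5, -9.7, 6.1]
width: 12.6
t 9.7667 loc -1.246241206485692 -9.181611505587421 z 89.53315634113193 yaw -2.4059498842660942 F 0.046086146592673786 -10.698485202191025 6.13841075265225 T [-2.23126648 -1.06469162  0.04572376] w 12.55818615867554 q [ 0.35  0.85 -0.81  1.86  0.85  0.82  1.39]
clock: 10.6
eef_pos: [565.0, 49.7, 89.5]
tool_rot: [-3.133, -0.005, -2.406]
force: [4.8, -9.9, 6.8]
width: 12.5
t 10.6 loc -1.2459803491552288 -7.188712677678541 z 89.50466991536476 yaw -2.4059282974358767 F 0.15852165541467692 -11.024217599158026 6.788019418421711 T [-2.26613284 -1.08975235  0.04391552] w 12.502447609532094 q [ 0.35  0.85 -0.81  1.86  0.85  0.82  1.38]
```

```bash
for i in 1; do :; done; python3 -m inch '{"travel":[[-0.03,0.1,0],[-0.06,0.19,0],[-0.06,0.19,0],[-0.06,0.19,0],[-0.06,0.19,0],[-0.06,0.19,0],[-0.06,0.19,0],[-0.06,0.19,0],[-0.06,0.19,0],[-0.06,0.19,0]],"twist":[0,0,0,0,0,0,0,0,0,0],"fingers":[0,0,0,0,0,0,0,0,0,0]}'
python3 st.py; python3 -c "
from h import *
shot('wrist','w8')"
```

```text
clock: 11.43
eef_pos: [564.3, 51.5, 89.5]
tool_rot: [-3.133, -0.004, -2.406]
force: [4.9, -10.5, 7.7]
width: 12.8
t 11.4333 loc -1.200318834121812 -5.222394693166667 z 89.53663124368812 yaw -2.405927644119813 F 0.06391953983944193 -11.570680640753732 7.7206153890046085 T [-2.23495211 -1.13600213  0.01026322] w 12.824201743258346 q [ 0.35  0.85 -0.81  1.86  0.85  0.82  1.38]
```

View pics/w8.png

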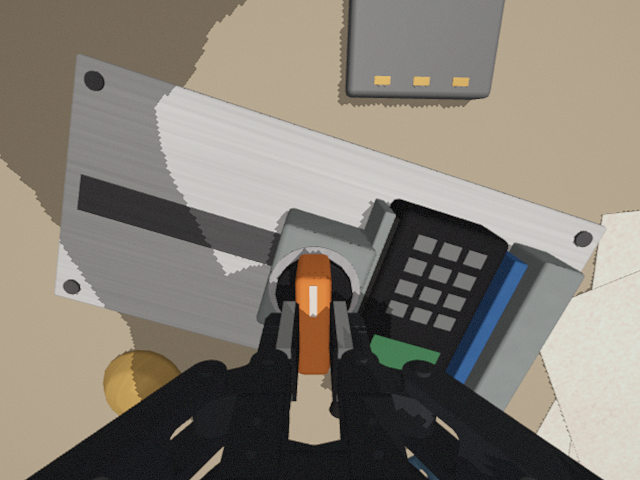

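```bash
python3 -m inch '{"travel":[[-0.03,0.1,0],[-0.06,0.19,0],[-0.06,0.19,0],[-0.06,0.19,0],[-0.06,0.19,0],[-0.06,0.19,0],[-0.06,0.19,0],[-0.06,0.19,0],[-0.06,0.19,0],[-0.06,0.19,0]],"twist":[0,0,0,0,0,0,0,0,0,0],"fingers":[0,0,0,0,0,0,0,0,0,0]}'
python3 st.py; python3 - <<'E'
from h import *
shot('wrist','w9')
a=[load(n)['frame'][210:400,380:600,::-1] for n in ('w7','w8','w9')]
cv2.imwrite('pics/cmp.png',cv2.resize(np.hstack(a),None,fx=1.2,fy=1.2))
E
```

```text
clock: 12.32
eef_pos: [563.4, 53.3, 89.6]
tool_rot: [-3.133, -0.004, -2.406]
force: [4.0, -9.3, 6.0]
width: 12.6
t 12.3167 loc -1.2000473755299523 -3.2404760576353984 z 89.5578514952237 yaw -2.405940630062175 F -0.27626127912946064 -10.11380559267885 6.046769800688662 T [-2.25144509 -1.09276472  0.08518251] w 12.591808772780755 q [ 0.34  0.85 -0.81  1.87  0.85  0.82  1.38]
```

View pics/cmp.png

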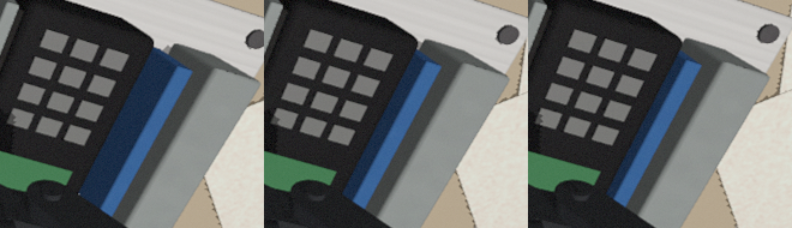

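There is still a thin dark strip of pad face between radio and pad, and no force rise. I'll continue feeling.

```bash
python3 -m inch '{"travel":[[-0.03,0.1,0],[-0.06,0.19,0],[-0.06,0.19,0],[-0.06,0.19,0],[-0.06,0.19,0],[-0.06,0.19,0],[-0.06,0.19,0],[-0.06,0.19,0],[-0.06,0.19,0],[-0.06,0.19,0]],"twist":[0,0,0,0,0,0,0,0,0,0],"fingers":[0,0,0,0,0,0,0,0,0,0]}'
python3 st.py;python3 -c "
from h import *
shot('wrist','w10')"
python3 -m inch '{"travel":[[-0.03,0.1,0],[-0.03,0.1,0],[-0.03,0.1,0],[-0.03,0.1,0],[-0.03,0.1,0],[-0.03,0.1,0],[-0.03,0.1,0],[-0.03,0.1,0],[-0.03,0.1,0],[-0.03,0.1,0]],"twist":[0,0,0,0,0,0,0,0,0,0],"fingers":[0,0,0,0,0,0,0,0,0,0]}'
python3 st.py; python3 - <<'E'
from h import *
shot('wrist','w11')
a=[load(n)['frame'][210:400,380:600,::-1] for n in ('w9','w10','w11')]
cv2.imwrite('pics/cmp2.png',cv2.resize(np.hstack(a),None,fx=1.2,fy=1.2))
E
```

```text
clock: 13.2
eef_pos: [562.6, 55.1, 89.5]
tool_rot: [-3.133, -0.004, -2.406]
force: [4.3, -9.5, 5.9]
width: 12.5
t 13.2 loc -1.1998741300120055 -1.2426126791971241 z 89.54479872177777 yaw -2.4059308047564287 F -0.034494118446227726 -10.4162329043106 5.85256910198333 T [-2.31770967 -1.03397803  0.05574082] w 12.45032822650442 q [ 0.34  0.85 -0.81  1.87  0.85  0.82  1.37]
clock: 14.08
eef_pos: [562.1, 56.0, 89.5]
tool_rot: [-3.133, -0.005, -2.406]
force: [5.4, -9.6, 6.9]
width: 12.7
t 14.0833 loc -1.2473948825363281 -0.25749854221048807 z 89.49859734229875 yaw -2.4059994377648444 F 0.8809131575773613 -11.006095245535576 6.86951971804183 T [-2.22293618 -1.12392122  0.0187254 ] w 12.734705847796036 q [ 0.34  0.85 -0.81  1.87  0.85  0.82  1.37]
```

View pics/cmp2.png

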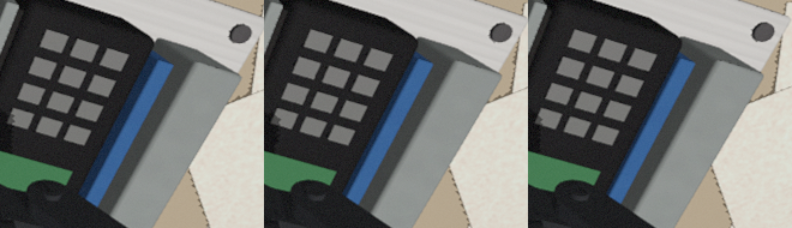

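```bash
python3 -m inch '{"travel":[[-0.03,0.1,0],[-0.03,0.1,0],[-0.03,0.1,0],[-0.03,0.1,0],[-0.03,0.1,0],[-0.03,0.1,0],[-0.03,0.1,0],[-0.03,0.1,0],[-0.03,0.1,0],[-0.03,0.1,0]],"twist":[0,0,0,0,0,0,0,0,0,0],"fingers":[0,0,0,0,0,0,0,0,0,0]}'
python3 st.py;python3 -c "
from h import *
shot('wrist','w12')"
python3 -m inch '{"travel":[[-0.03,0.1,0],[-0.03,0.1,0],[-0.03,0.1,0],[-0.03,0.1,0],[-0.03,0.1,0],[-0.03,0.1,0],[-0.03,0.1,0],[-0.03,0.1,0],[-0.03,0.1,0],[-0.03,0.1,0]],"twist":[0,0,0,0,0,0,0,0,0,0],"fingers":[0,0,0,0,0,0,0,0,0,0]}'
python3 st.py; python3 - <<'E'
from h import *
shot('wrist','w13')
a=[load(n)['frame'][210:400,380:600,::-1] for n in ('w11','w12','w13')]
cv2.imwrite('pics/cmp3.png',cv2.resize(np.hstack(a),None,fx=1.2,fy=1.2))
E
```

```text
clock: 14.97
eef_pos: [561.7, 56.9, 89.5]
tool_rot: [-3.133, -0.005, -2.406]
force: [5.2, -10.2, 7.0]
width: 12.8
t 14.9667 loc -1.2047218883930864 0.8118991276644201 z 89.54218268857319 yaw -2.4059325256147774 F 0.4438935838652807 -11.448883732853172 7.038413767416931 T [-2.27075277 -1.09235944  0.0375869 ] w 12.768637546282404 q [ 0.34  0.85 -0.81  1.87  0.85  0.82  1.37]
clock: 15.85
eef_pos: [561.3, 57.8, 89.5]
tool_rot: [-3.133, -0.005, -2.406]
force: [4.6, -10.4, 7.5]
width: 12.4
t 15.85 loc -1.2262972989118959 1.7891569946649768 z 89.51915023458588 yaw -2.4060254088030066 F -0.21746353614675334 -11.304655796648824 7.469632996416956 T [-2.28073589 -1.11117912 -0.04082912] w 12.3757743445014 q [ 0.33  0.85 -0.81  1.87  0.85  0.82  1.37]
```

View pics/cmp3.png

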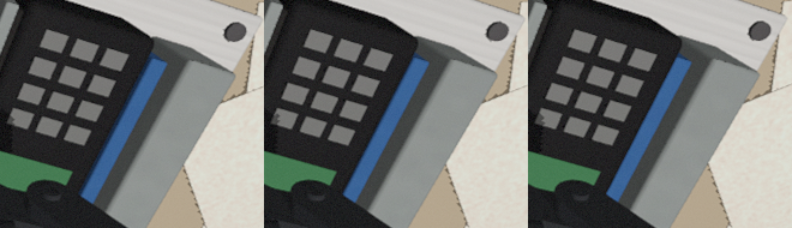

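```bash
cat > scan.py <<'E'
from h import *
import sys
# sample along a line in cradle +y direction in image, averaged over neighbours
def scan(fn):
    im=load(fn); g=cv2.GaussianBlur(im['frame'],(3,3),0).astype(float)
    O=np.array([563.16,56.71]);uy=np.array([-.42,.9075]);ux=np.array([.9075,.42])
    ysr=np.arange(70,135,0.25); out=np.zeros((len(ysr),3))
    for x in np.arange(-38,-15,1.5):
        for i,y in enumerate(ysr):
            p=O+x*ux+y*uy; u,v=proj(im,[p[0],p[1],45]); out[i]+=cv2.getRectSubPix(im['frame'],(1,1),(u,v))[0,0]
    out/=len(np.arange(-38,-15,1.5))
    b=out[:,2]-out[:,0]; gr=out.mean(1)
    th=lambda s,t,i0,i1,up:[round(ysr[i]+0.25*(t-s[i])/(s[i+1]-s[i]),2) for i in range(i0,i1-1) if (s[i]<t<=s[i+1] if up else s[i]>t>=s[i+1])]
    print(fn,'blue on',th(b,60,0,len(b),1),'off',th(b,60,0,len(b),0),'grey on',th(gr,95,0,len(b),1)[-3:])
    return ysr,out
for f in sys.argv[1:]: y,o=scan(f)
for a,b in zip(y[::4],o[::4]): print(a,b.round(),end=';')
E
python3 scan.py w7 w8 w9 w10 w11 w12 w13
```

```text
w7 blue on [np.float64(92.36)] off [np.float64(100.22)] grey on [np.float64(93.29), np.float64(108.47)]
w8 blue on [np.float64(92.38)] off [np.float64(100.22)] grey on [np.float64(93.34), np.float64(108.4)]
w9 blue on [np.float64(92.41)] off [np.float64(100.22)] grey on [np.float64(93.34), np.float64(108.39)]
w10 blue on [np.float64(92.42)] off [np.float64(100.22)] grey on [np.float64(93.36), np.float64(108.38)]
w11 blue on [np.float64(92.41)] off [np.float64(100.23)] grey on [np.float64(93.35), np.float64(108.36)]
w12 blue on [np.float64(92.45)] off [np.float64(100.23)] grey on [np.float64(93.32), np.float64(108.35)]
w13 blue on [np.float64(92.98)] off [np.float64(100.37)] grey on [np.float64(93.54), np.float64(108.34)]
70.0 [65. 64. 65.];71.0 [33. 32. 34.];72.0 [34. 33. 35.];73.0 [32. 31. 32.];74.0 [66. 66. 66.];75.0 [87. 86. 86.];76.0 [86. 85. 85.];77.0 [85. 85. 84.];78.0 [87. 87. 86.];79.0 [86. 86. 85.];80.0 [87. 86. 85.];81.0 [86. 85. 85.];82.0 [86. 85. 85.];83.0 [86. 86. 85.];84.0 [76. 76. 75.];85.0 [32. 31. 33.];86.0 [32. 32. 33.];87.0 [33. 32. 33.];88.0 [33. 31. 33.];89.0 [32
[... 303 characters left out ...]
];104.0 [64. 67. 66.];105.0 [64. 67. 65.];106.0 [65. 67. 66.];107.0 [64. 66. 65.];108.0 [81. 84. 83.];109.0 [115. 118. 116.];110.0 [130. 134. 132.];111.0 [141. 145. 143.];112.0 [142. 146. 144.];113.0 [141. 146. 144.];114.0 [141. 146. 143.];115.0 [141. 146. 143.];116.0 [141. 146. 144.];117.0 [141. 146. 143.];118.0 [142. 146. 144.];119.0 [142. 146. 144.];120.0 [142. 146. 144.];121.0 [142. 147. 144.];122.0 [142. 147. 144.];123.0 [142. 147. 144.];124.0 [142. 146. 144.];125.0 [142. 146. 144.];126.0 [142. 146. 144.];127.0 [142. 146. 144.];128.0 [142. 146. 144.];129.0 [142. 146. 143.];130.0 [142. 146. 143.];131.0 [140. 144. 142.];132.0 [158. 158. 151.];133.0 [206. 198. 185.];134.0 [210. 204. 191.];
```

The pad's back edge in the view is constant at 100.22 and has just begun to move, to 100.37, so contact is here. The target is about 104.2. I'll push on in small steps.

```bash
python3 -m inch '{"travel":[[-0.03,0.1,0],[-0.06,0.19,0],[-0.06,0.19,0],[-0.06,0.19,0],[-0.06,0.19,0],[-0.06,0.19,0],[-0.06,0.19,0],[-0.06,0.19,0],[-0.06,0.19,0],[-0.06,0.19,0]],"twist":[0,0,0,0,0,0,0,0,0,0],"fingers":[0,0,0,0,0,0,0,0,0,0]}'
python3 st.py;python3 -c "
from h import *
shot('wrist','w14')"; python3 scan.py w14|head -1
```

```text
clock: 16.73
eef_pos: [560.9, 58.7, 89.5]
tool_rot: [-3.131, -0.005, -2.407]
force: [5.8, -11.3, 7.6]
width: 12.6
t 16.7333 loc -1.2134461653921427 2.775052239404771 z 89.5314325861009 yaw -2.406503836722307 F 0.49912519274980643 -12.734314630374984 7.569761694884183 T [-2.60524437 -1.35263337  0.01057336] w 12.562537120736785 q [ 0.33  0.84 -0.81  1.87  0.86  0.82  1.36]
w14 blue on [np.float64(93.86)] off [np.float64(101.25)] grey on [np.float64(94.41), np.float64(108.33)]
```

```bash
python3 -m inch '{"travel":[[-0.03,0.1,0],[-0.06,0.19,0],[-0.09,0.29,0],[-0.1,0.33,0],[-0.1,0.33,0],[-0.1,0.33,0],[-0.1,0.33,0],[-0.1,0.33,0],[-0.1,0.33,0],[-0.1,0.33,0]],"twist":[0,0,0,0,0,0,0,0,0,0],"fingers":[0,0,0,0,0,0,0,0,0,0]}'
python3 st.py;python3 -c "
from h import *
shot('wrist','w15')"; python3 scan.py w15|head -1
```

```text
clock: 17.62
eef_pos: [560.3, 59.9, 89.5]
tool_rot: [-3.128, -0.006, -2.408]
force: [8.0, -14.5, 7.0]
width: 12.9
t 17.6167 loc -1.2566585634412026 4.046069236148048 z 89.51168293665611 yaw -2.407938995913158 F 1.2030649319360045 -16.509093526732798 7.018040833233881 T [-3.34217371 -1.7464752   0.07257341] w 12.909572870563796 q [ 0.33  0.84 -0.81  1.87  0.86  0.82  1.35]
w15 blue on [np.float64(94.97)] off [np.float64(102.36)] grey on [np.float64(95.51), np.float64(108.32)]
```

```bash
python3 -m inch '{"travel":[[-0.03,0.1,0],[-0.06,0.19,0],[-0.09,0.29,0],[-0.12,0.38,0],[-0.12,0.38,0],[-0.12,0.38,0],[-0.12,0.38,0],[-0.12,0.38,0],[-0.12,0.38,0],[-0.12,0.38,0]],"twist":[0,0,0,0,0,0,0,0,0,0],"fingers":[0,0,0,0,0,0,0,0,0,0]}'
python3 st.py;python3 -c "
from h import *
shot('wrist','w16')"; python3 scan.py w16|head -1
```

```text
clock: 18.5
eef_pos: [559.6, 61.4, 89.5]
tool_rot: [-3.125, -0.007, -2.409]
force: [10.4, -18.5, 6.8]
width: 12.7
t 18.5 loc -1.2442733837476592 5.773954332489443 z 89.53530868754649 yaw -2.409297765745019 F 1.6500585845065647 -21.195024270296944 6.762739461940479 T [-4.06732489 -2.21492759  0.00922405] w 12.700664107697866 q [ 0.32  0.84 -0.8   1.88  0.86  0.82  1.35]
w16 blue on [np.float64(96.49)] off [np.float64(103.9)] grey on [np.float64(97.07), np.float64(108.31)]
```

```bash
python3 -m inch '{"travel":[[-0.03,0.08,0],[-0.03,0.08,0],[-0.03,0.08,0],[-0.03,0.08,0],[-0.03,0.08,0],[-0.03,0.08,0],[-0.03,0.08,0],[-0.03,0.08,0],[-0.03,0.08,0],[-0.03,0.08,0]],"twist":[0,0,0,0,0,0,0,0,0,0],"fingers":[0,0,0,0,0,0,0,0,0,0]}'
python3 st.py;python3 -c "
from h import *
shot('wrist','w17')"; python3 scan.py w17|head -1
```

```text
clock: 19.38
eef_pos: [559.4, 61.7, 89.5]
tool_rot: [-3.125, -0.008, -2.41]
force: [9.8, -17.2, 7.5]
width: 12.9
t 19.3833 loc -1.2915619810450756 6.067617982361633 z 89.51567947828363 yaw -2.409668768641819 F 1.6390612751024243 -19.760868410749094 7.49360852969229 T [-4.23744592 -2.34540468  0.02937797] w 12.865862220748355 q [ 0.32  0.84 -0.8   1.88  0.86  0.82  1.34]
w17 blue on [np.float64(96.72)] off [np.float64(104.13)] grey on [np.float64(97.29), np.float64(108.29)]
```

The pad is pressed in 3.9 mm. I'll unload the hand before letting go.

```bash
python3 -m inch '{"travel":[[0.06,-0.19,0],[0.12,-0.38,0],[0.18,-0.57,0],[0.18,-0.57,0],[0.18,-0.57,0],[0.18,-0.57,0],[0.18,-0.57,0],[0.18,-0.57,0],[0.18,-0.57,0],[0.18,-0.57,0]],"twist":[0,0,0,0,0,0,0,0,0,0],"fingers":[0,0,0,0,0,0,0,0,0,0]}'
python3 st.py;python3 -c "
from h import *
shot('wrist','w18')"; python3 scan.py w18|head -1
```

```text
clock: 20.27
eef_pos: [559.7, 61.3, 89.5]
tool_rot: [-3.132, -0.005, -2.407]
force: [5.0, -10.9, 6.9]
width: 12.6
t 20.2667 loc -1.21978213577541 5.589813851551696 z 89.51657632993657 yaw -2.4065866302894965 F -0.08052402174757568 -11.98723625124212 6.877877684940365 T [-2.39196767 -1.23437596 -0.10517445] w 12.632584488524246 q [ 0.33  0.84 -0.81  1.87  0.86  0.82  1.36]
w18 blue on [np.float64(96.72)] off [np.float64(104.12)] grey on [np.float64(97.28), np.float64(108.31)]
```

```bash
python3 -m inch '{"travel":[[0.06,-0.19,0],[0.12,-0.38,0],[0.15,-0.48,0],[0.15,-0.48,0],[0.15,-0.48,0],[0.15,-0.48,0],[0.15,-0.48,0],[0.15,-0.48,0],[0.15,-0.48,0],[0.15,-0.48,0]],"twist":[0,0,0,0,0,0,0,0,0,0],"fingers":[0,0,0,0,0,0,0,0,0,0]}'
python3 st.py;python3 -c "
from h import *
shot('wrist','w19')"; python3 scan.py w19|head -1
```

```text
clock: 21.15
eef_pos: [559.9, 60.9, 89.5]
tool_rot: [-3.138, -0.003, -2.404]
force: [1.3, -3.5, 7.1]
width: 12.9
t 21.15 loc -1.1819701197483583 5.189784856571122 z 89.5168826715027 yaw -2.403759748828457 F -0.26715863812722 -3.76788712670583 7.101815976072352 T [-0.94010046 -0.30799914 -0.00877319] w 12.891197673607245 q [ 0.33  0.85 -0.81  1.87  0.85  0.82  1.37]
w19 blue on [np.float64(96.73)] off [np.float64(104.09)] grey on [np.float64(97.27), np.float64(108.33)]
```

```bash
python3 -m inch '{"travel":[[0,0,0],[0,0,0],[0,0,0],[0,0,0],[0,0,0],[0,0,0],[0,0,0],[0,0,0],[0,0,0],[0,0,0]],"twist":[0,0,0,0,0,0,0,0,0,0],"fingers":[4.5,4.5,4.5,4.5,4.5,4.5,4.5,4.5,4.5,4.5]}'
python3 st.py;python3 -c "
from h import *
shot('wrist','w20')"; python3 scan.py w20|head -1
```

```text
clock: 22.03
eef_pos: [559.4, 63.7, 89.3]
tool_rot: [3.142, 0.0, -2.402]
force: [-0.4, 0.2, -0.2]
width: 45.0
t 22.0333 loc -0.5223510704961208 7.930453601422182 z 89.3270254176911 yaw -2.40225545908204 F -0.2671504593413413 0.39299148774217496 -0.22556827114435535 T [0.0216989  0.01445864 0.02158528] w 44.961519916813494 q [ 0.33  0.85 -0.82  1.87  0.85  0.81  1.37]
w20 blue on [np.float64(96.71)] off [np.float64(104.1)] grey on [np.float64(97.27), np.float64(108.29)]
```

View pics/w20.png

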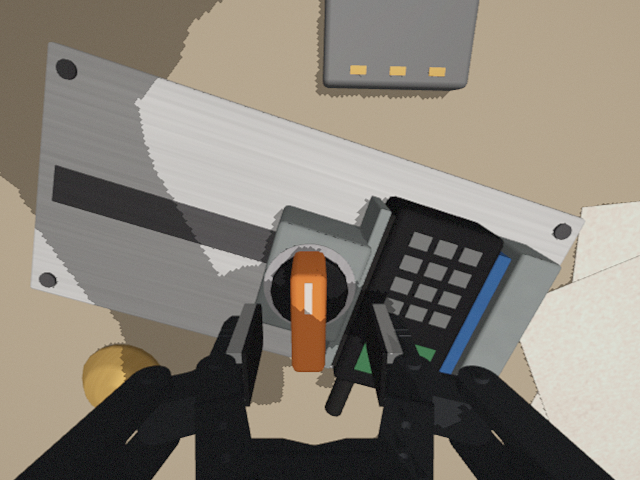

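The fingers are open and clear of the bar at (308,310), and the pad is still at 104.1. I'll go straight up and check.

```bash
python3 -m inch '{"travel":[[0,0,-1],[0,0,-3],[0,0,-5],[0,0,-7.5],[0,0,-10],[0,0,-13],[0,0,-16],[0,0,-16],[0,0,-16],[0,0,-16]],"twist":[0,0,0,0,0,0,0,0,0,0],"fingers":[4.5,4.5,4.5,4.5,4.5,4.5,4.5,4.5,4.5,4.5]}'
python3 st.py
python3 - <<'E'
from h import *
shot('wrist','w21'); shot('scene','s21')
s=load('s21'); cv2.imwrite('pics/s21c.png',cv2.resize(s['frame'][160:360,220:520,::-1],None,fx=2.6,fy=2.6,interpolation=cv2.INTER_CUBIC))
E
python3 scan.py w21|head -1
```

```text
clock: 22.92
eef_pos: [559.0, 63.3, 249.3]
tool_rot: [-3.141, -0.001, -2.402]
force: [0.4, 0.4, -1.4]
width: 45.0
t 22.9167 loc -1.0539735108136532 7.729303648405247 z 249.32648858299143 yaw -2.4022982117550304 F 0.5234057508360681 0.14716188103522054 -1.4375812552129617 T [-0.02286171  0.02772442  0.02463022] w 44.95170095401056 q [ 0.44  0.66 -0.99  1.73  0.61  1.1   1.56]
w21 blue on [np.float64(96.77)] off [np.float64(104.27)] grey on [np.float64(97.86), np.float64(108.03)]
```

View pics/w21.png

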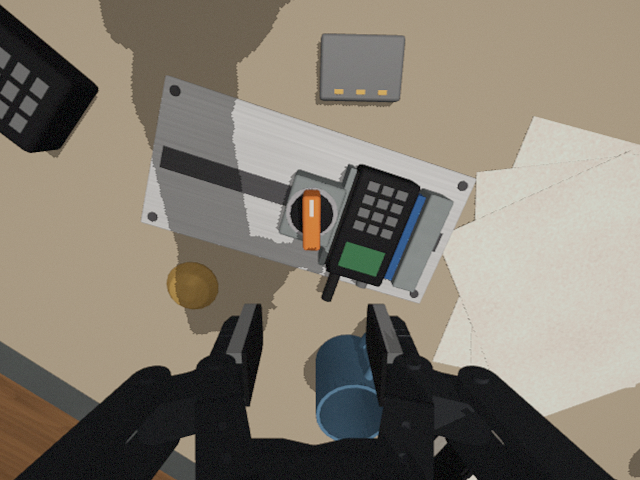

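View pics/s21c.png

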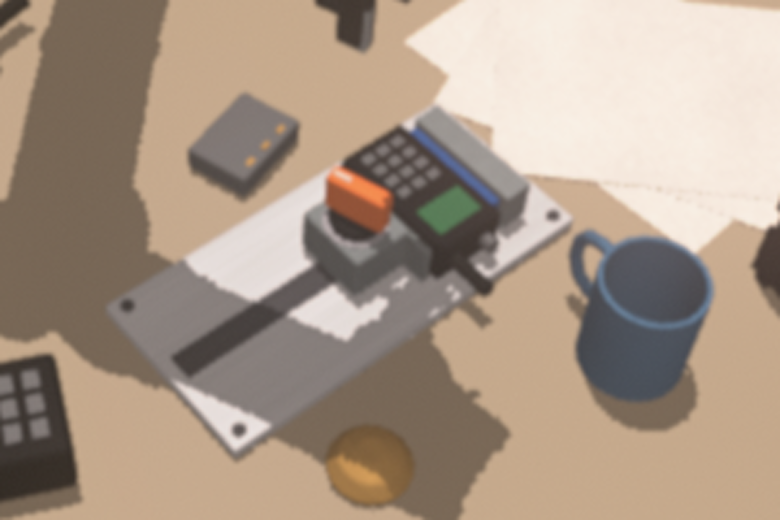

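The radio is square and flat between the jaw and the pad. The bar at (311,220) has turned about 107°, and the mug, battery and paperweight are where they were. I'll hand in the job.

```bash
python3 -c "
from cell import ctrl
print(ctrl.finish_job())"
```

```text
the job is handed in; nothing more can be done
None
```

The radio is held flat and square against the blue pad, which is pressed in about 3.9 mm. I broke the knob loose anticlockwise and turned it to about 1.87 rad without slip. Then I slid the jaw along the rail by the gripped knob, eased the hand's push off, let go and raised the arm.

- **Pad:** its edge in the wrist images moved from 100.22 to 104.1 mm. It stayed there after I let go; from higher up it read 104.27, within measuring error.
- **Force:** the wrist peaked at about 21 N, of which roughly 11 N was the jaw and radio sliding. That puts about 9–11 N on the radio, below the 17 N limit.
- **Bystanders:** the mug, battery and paperweight look unmoved. I compared pixel positions only for the mug.
- **Time:** it took about 23 s, and no check failed. The force reading did not show the first touch on the pad, so I relied on the images for that.

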